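# Close a hardware case whose lid stands on a ratchet stay

## Task

Close the lid of the hardware case. It stands propped on a ratchet stay, so take it by its red handle bar, raise it through the remaining notches and just past the top until the pawl is thrown clear, easing it gently against the sprung stop there; then lower it gently, without letting it fall or forcing the pawl, until it lies fully shut, not pressed down hard. Let go and leave the jar, the can and the screwdriver alone.

Things in the scene. Friction and masses are not known exactly. Their poses are not given: they have to be found in the camera images.
- case: Dark steel hardware case with small compartments, fixed on the bench: 200 mm (x) by 320 mm (y), walls 74 mm high. Origin: centre of its underside; +x points away from the robot towards the hinge, y along the hinge, z up.
- hinge (a point): Centre of the lid's hinge line, at the middle of the case's far edge: 100 mm along the case's +x from its centre and 82 mm above the bench. The hinge line runs along the case's y.
- lid_joint (a joint): Lid angle, rad: 0 shut, grows as the robot-side edge rises. Grey steel plate 200 x 320 x 6 mm, about 0.55 kg, damped hinge (0.55 N m s/rad). The stay has 4 notches about 0.25 rad apart, the top one at about 1.0, and throws the pawl at about 1.1; all these shift together by up to 0.08 rad from case to case, unmarked. The lid starts resting on one of the notches.
- handle (a point): Middle of the red round handle bar, 12 mm thick, 120 mm long along the case's y, on two thin end arms (55 mm either side), 45 mm out from the lid's free edge. At lid angle a it lies 245 mm x cos a towards the robot from the hinge line and 245 mm x sin a above it (plus 3 mm square to the lid). Pinch it across from above; 39 mm free to the lid's edge; it may turn between the fingers.
- pawl: Yellow pawl lever with a red weighted knob on top, outside the case's +y side. It leans towards the hinge while it holds the lid and rides out and in over each pin as the lid rises; past the top it tips over centre, falls towards the robot and stays out, freeing the lid. Origin on its pivot line at mid-width of the case, about 100 mm from the hinge line towards the robot, 8 mm below it.
- pawl_joint (a joint): Pawl angle in rad: 0 holding, up to about 0.22 while riding over a pin, 0.95 thrown clear. Past about 0.45 it falls the rest of the way by itself within half a second.
- bumper: Black sprung rubber bumper, 22 mm across, on the stay's bent upright arm. The lid's upper face meets it 170 mm from the hinge line, at or shortly before the reset point. Spring 2.5 N/mm: the pawl is thrown at 0 to 15 N on the bumper (0 to 10 N more at the handle); over 24 N (16 N at the handle, 14 mm of handle travel after first touch) harms it. Origin: centre of its rubber face.
- rest: Two black rubber pads on the case's front wall on which the shut lid lands. Origin: centre of the case's underside. They may be pressed with up to 35 N (27 N at the handle).
- jar_center (a point): Amber glass jar, 60 mm across, 85 mm tall, loose on the bench beside the case; point half-way up. Bystander.
- can_center (a point): White can, 66 mm across, 120 mm tall, loose on the bench beside the case; point half-way up. Bystander.
- driver_center (a point): Screwdriver lying on the bench beside the case; point on its handle. Bystander.

How it is judged:
By the outcome, as a careful person would: the job done as asked, in the order asked, and still so for the second after the job is handed in, with the robot touching nothing.
It also fails if it takes over 72 s, if anything falls off the work surface, if the arm or the gripper's body presses on something with over 40 N, if the wrist force passes 120 N, or if a joint passes its speed limit or range.

## Robot

A 6-joint arm with a two-finger parallel gripper is mounted at the origin on the work surface. World frame = base frame: x ahead of the robot, y to its left, z up, the work surface at z = 0. Lengths are in m, angles in degrees, forces in N, time in s.
With the tool pointing down it reaches from about 0.25 to 0.725 m from the base axis. Payload 9.7 kg.
Tool frame: the origin (TCP) lies on the centre line of the jaws, within the pads' length; the fingertips stand 14 mm ahead of it and the grasp point (between the pads) lies 5 mm behind it; z points along the fingers, y is the line along which they close (so a half turn about z gives the same grasp; the last joint's range is limited). The gripper opens to 85 mm and grips with 20 to 120 N. Pads are 22 mm wide; open, the fingers measure 114 mm over their backs; the gripper's body (76 mm by 85 mm) begins 54 mm behind the grasp point. The pads swing forward as they close: fully open they stand 13 mm farther back than shut.
Start: joints at [75.802, 4.979, 10.078, 95.1, 0, 90], TCP at [0.135, 0.533, 0.245] pointing down, gripper open.
Joint ranges: [-179.16, 179.16], [-48.56, 103.87], [-65.8, 70.77], [-126.05, 130.52], [-82.76, 87.17], [-180, 180]. Speed limits (degrees/s): [127.2, 127.2, 147.25, 180, 180, 180].

## Interface

Orientations are given as [roll, pitch, yaw] about the fixed x, y, z axes, in that order (R = Rz(yaw) Ry(pitch) Rx(roll)).
In Python, from workcell import bot, camera, get_calibration, ticket gives the robot as it stands. The module is installed in compiled form; this text tells all that it offers.
- The arm moves only by the tool send_rows, never from a script. Its arguments are lists of equal length, an entry for each row: "linear": the shift along the tool's x, y, z in m, a list of three; "twist": the turn, a rotation vector about the tool's x, y, z in units of 10 degrees (1.0 is 10 degrees), a list of three; "gripper": the opening in per cent of the stroke, from 0 (shut) to 100 (fully open). In form: {"linear": [[x, y, z], ...], "twist": [[wx, wy, wz], ...], "gripper": [gripper, ...]}. A call has 1 to 8 rows; each row shifts and turns the commanded pose from where the row before left it, along the tool's axes as they then stand; what a row does not reach is not made up. A row lasts 1/8 s, in which the tool goes at most 62.5 mm and 10.7 degrees, less where a joint would pass 70% of its speed; a pose out of reach is approached as far as the arm can. A call with a gripper value outside its range is refused whole. The fingers move at their own pace and stop on an object; "grip_force" is the grip in N (left out, the last holds). Time passes only in rows, so rows that do not move let the fingers close. It gives the time, the measured TCP pose, the force, the opening and the grip force at its end, in the units of the state.
- bot.get_obs(): the state, without advancing time (a new reading comes with each control period).
- camera(name): name is "scene" or "top" or "wrist"; returns the picture (400x640x3 uint8, red, green, blue); there is no depth.
- get_calibration(name): a dict with "fx", "fy", "cx", "cy" (pixels), "origin" and "orientation" of the camera in the world; the wrist camera has in their place "hand_eye" (4x4, takes a point from camera to tool coordinates, whose origin is the TCP and whose axes are the flange's). Camera axes: x right, y down, z forward; pixel columns grow to the right and rows downward; lengths in m; the calibration is good to about 2 mm. A picture is of the moment at which its call begins: read the wrist's pose just before it. get_calibration takes no time and is no camera call.
- ticket.job_done(): hands the job in; it is judged then, once.
The state is a dict: "time": time; "q": joint angles; "qd": joint speeds; "joint_efforts": joint torques, N m; "ee_pos": TCP position; "tcp_rot": TCP orientation; "wrist_force": force on the tool from outside, world axes, zero at the start; "torque": the same for the moment, N m; "opening": finger opening in m; "grasp_force": force on a finger pad.
Only numpy, scipy, OpenCV 4.12 (cv2) and the standard library are available. Lean on these libraries where they do the work, as an engineer would, in place of code of your own. Each camera call takes 0.05 s, during which the arm holds its last target. There are 200 camera calls.

## Working session

There is one attempt and no reset: what is moved stays moved. The work goes in short steps, Python scripts to look and compute and a tool call to move; the robot and the scene stay as the last step left them, time stands still between calls to the robot, and variables do not carry over. Pictures are saved under pics/ and viewed, at most 10 in all, crops included, and the job is handed in when it is done.

Besides the shell and the picture viewer there is one more tool, called as name(argument=value, ...) on one line, values as JSON. send_rows: Moves the arm, as the interface text tells. Its arguments: {"type":"object","properties":{"linear":{"type":"array"},"twist":{"type":"array"},"gripper":{"type":"array"},"grip_force":{"type":"number"}},"required":["linear","twist","gripper"]}

```bash
mkdir -p pics; python3 - <<'E'
from workcell import bot,camera,get_calibration
import cv2
o=bot.get_obs();print(o)
for n in("scene","top"):
    cv2.imwrite(f"pics/{n}0.png",camera(n)[:,:,::-1]);print(n,get_calibration(n))
print(get_calibration("wrist"))
E
```

```text
{'time': 0.0, 'q': array([7.58023303e+01, 5.01204248e+00, 1.00343296e+01, 9.50990807e+01,
       1.55621566e-03, 9.00017650e+01]), 'qd': array([-0.05384321, -0.01082815, -0.10546459, -0.05429867,  0.02551156,
        0.00430207]), 'joint_efforts': array([ 1.41149361e-03, -5.20387387e+01,  4.64808011e+01,  1.60074164e-02,
        2.07743383e-04,  8.63203269e-06]), 'ee_pos': array([0.13483955, 0.53300188, 0.2445729 ]), 'tcp_rot': array([-1.79923206e+02, -1.55384868e-03,  1.65800563e+02]), 'wrist_force': array([-0.42857713, -0.03031672,  0.60793365]), 'torque': array([-0.04749058, -0.00996911, -0.04212738]), 'grasp_force': 0.0, 'opening': 0.08529104347711486}
scene {'fx': 493.1759915241303, 'fy': 493.1759915241303, 'cx': 331.8119372860467, 'cy': 198.20698394773123, 'origin': array([ 1.63403249, -0.54646719,  0.91213876]), 'orientation': array([-121.86369602,    1.29098229,   61.6442986 ])}
top {'fx': 388.32418661514714, 'fy': 388.32418661514714, 'cx': 321.2110201219594, 'cy': 197.10424408570884, 'origin': array([0.45478917, 0.02571946, 1.08280964]), 'orientation': array([-171.37278915,   -0.20226981,  -89.35153972])}
{'fx': 329.1064177641426, 'fy': 329.1064177641426, 'cx': 318.1713828544892, 'cy': 205.61678280628266, 'hand_eye': array([[-7.91103309e-04, -9.62916295e-01, -2.69799153e-01,
         6.93727871e-02],
       [ 9.99999680e-01, -7.92763231e-04, -1.02811380e-04,
         1.12004516e-03],
       [-1.14888095e-04, -2.69799148e-01,  9.62916615e-01,
        -1.28909686e-01],
       [ 0.00000000e+00,  0.00000000e+00,  0.00000000e+00,
         1.00000000e+00]])}
```

View pics/scene0.png

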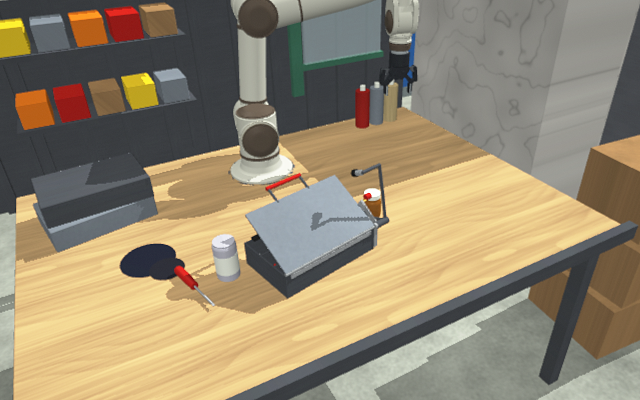

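View pics/top0.png

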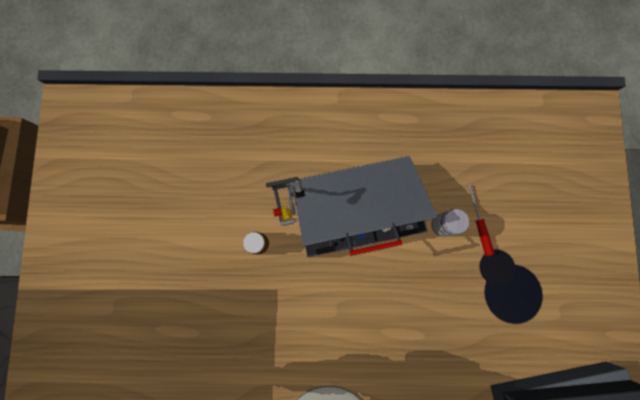

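```bash
python3 - <<'E'
import cv2,numpy as np
s=cv2.imread("pics/scene0.png");t=cv2.imread("pics/top0.png")
a=cv2.resize(s[160:300,230:400],None,fx=3.4,fy=3.4,interpolation=2)
b=cv2.resize(t[145:265,235:445],None,fx=3.4,fy=3.4,interpolation=2)
cv2.imwrite("pics/sc.png",a);cv2.imwrite("pics/tc.png",b)
for n,im in(("s",s),("t",t)):
    h=cv2.cvtColor(im,cv2.COLOR_BGR2HSV)
    m=((h[...,0]<8)|(h[...,0]>172))&(h[...,1]>150)&(h[...,2]>60)
    k,l,st,c=cv2.connectedComponentsWithStats(m.astype(np.uint8))
    for i in range(1,k):
        if st[i,4]>8:
            ys,xs=np.where(l==i);r=cv2.minAreaRect(np.c_[xs,ys].astype(np.float32))
            print(n,st[i],c[i].round(1),cv2.boxPoints(r).round(1).tolist())
E
```

```text
s [ 104    6   40   36 1070] [123.7  23.3] [[103.5999984741211, 9.100000381469727], [136.5, 2.5], [143.5, 37.29999923706055], [110.5999984741211, 43.900001525878906]]
s [  53   84   38   39 1075] [ 71.  102.6] [[51.0, 88.4000015258789], [80.30000305175781, 80.0999984741211], [90.80000305175781, 116.80000305175781], [61.5, 125.19999694824219]]
s [355  88  15  40 500] [361.9 108.2] [[354.3999938964844, 126.9000015258789], [355.70001220703125, 87.69999694824219], [369.20001220703125, 88.0999984741211], [367.8999938964844, 127.30000305175781]]
s [266 173  35  18 145] [282.6 181.4] [[264.70001220703125, 186.8000030517578], [299.29998779296875, 172.39999389648438], [300.8999938964844, 176.10000610351562], [266.20001220703125, 190.60000610351562]]
s [364 193   7   7  37] [367.1 195.8] [[364.0, 193.0], [370.0, 193.0], [370.0, 199.0], [364.0, 199.0]]
s [174 265  24  25 251] [185.  276.6] [[172.0, 270.0], [178.5, 263.5], [199.0, 284.0], [192.5, 290.5]]
t [273 208   8   8  55] [276.9 211.6] [[273.0, 208.0], [280.0, 208.0], [280.0, 215.0], [273.0, 215.0]]
t [476 219  18  37 324] [484.7 237.9] [[475.0, 220.60000610351562], [484.1000061035156, 218.0], [494.3999938964844, 254.0], [485.29998779296875, 256.6000061035156]]
t [350 240  52  15 249] [375.5 247.3] [[349.20001220703125, 250.39999389648438], [400.70001220703125, 239.39999389648438], [401.70001220703125, 244.1999969482422], [350.20001220703125, 255.10000610351562]]
```

View pics/sc.png

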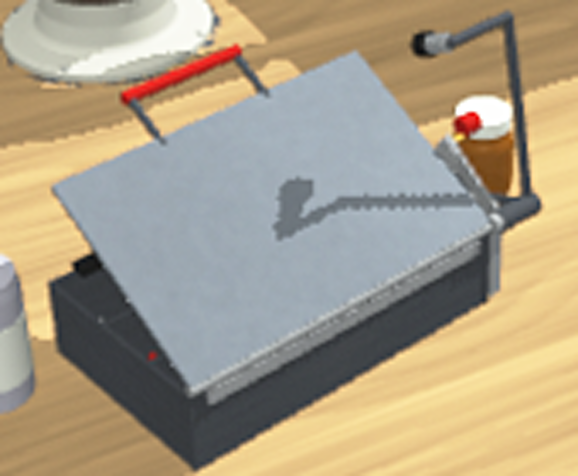

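View pics/tc.png

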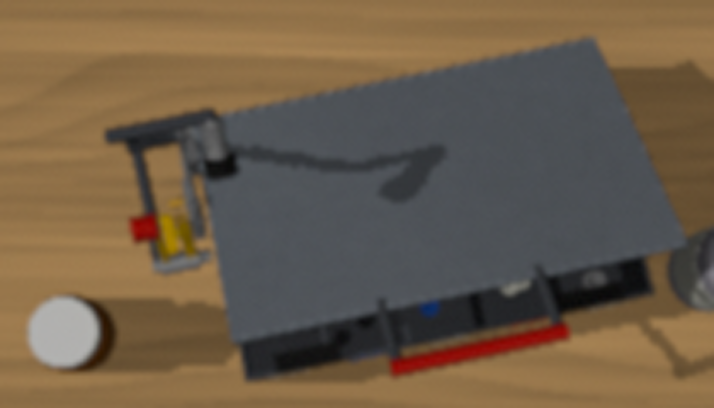

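```bash
cat >geo.py <<'E'
import numpy as np,cv2
from scipy.spatial.transform import Rotation as R
from scipy.optimize import least_squares
from workcell import get_calibration
C={n:get_calibration(n) for n in("scene","top")}
def proj(n,P):
    c=C[n];p=(np.asarray(P)-c["origin"])@R.from_euler("xyz",c["orientation"],degrees=True).as_matrix()
    return np.c_[c["fx"]*p[:,0]/p[:,2]+c["cx"],c["fy"]*p[:,1]/p[:,2]+c["cy"]]
def lid(x,y,yaw,a,r,s,n=3e-3):
    # hinge centre x,y; r along lid, s along case y, n normal
    r,s=np.broadcast_arrays(np.asarray(r,float),np.asarray(s,float))
    u=-r*np.cos(a)+n*np.sin(a); z=.082+r*np.sin(a)+n*np.cos(a)
    return np.c_[x+u*np.cos(yaw)-s*np.sin(yaw),y+u*np.sin(yaw)+s*np.cos(yaw),z]
E
python3 - <<'E'
from geo import *
S=np.array([[125,98],[240,50],[52,187],[357,52],[192,390],[492,228]])/3.4+[230,160]
T=np.array([[568,332],[392,368],[687,245],[233,342],[595,38]])/3.4+[235,145]
r=[.245,.245,.2,.2,0,0];s=[-.06,.06,-.16,.16,-.16,.16]
f=lambda p:np.r_[(proj("scene",lid(*p,r,s))-S).ravel(),(proj("top",lid(*p,r[:5],s[:5]))-T).ravel()]
q=least_squares(f,[.55,.03,.2,.5],loss="soft_l1")
print(q.x,f(q.x).round(1).reshape(-1,2).tolist())
x,y,w,a=q.x
print("deg",np.degrees(w),"handle",lid(*q.x,.245,0))
# triangulate handle mid and bumper
for ps,pt in(((S[0]+S[1])/2,(T[0]+T[1])/2),(np.array([428,43])/3.4+[230,160],np.array([222,155])/3.4+[235,145])):
    g=least_squares(lambda P:np.r_[proj("scene",[P])[0]-ps,proj("top",[P])[0]-pt],[.4,0,.2]);print(g.x,g.fun.round(1))
print("reset a=1.1 handle",lid(x,y,w,1.1,.245,0),"shut",lid(x,y,w,0,.245,0))
E
```

```text
[ 0.68254975 -0.05239186  0.21832931  0.5096324 ] [[-0.8, 0.5], [-0.9, 0.4], [-1.2, -0.0], [-0.9, -0.3], [-1.1, -0.0], [-0.4, -1.3], [-0.9, -0.7], [-1.2, -0.2], [-0.1, -0.2], [-1.2, -0.4], [-0.5, -0.1]]
deg 12.509347840586063 handle [[ 0.47518926 -0.09839807  0.20414359]]
[ 0.47467614 -0.099186    0.2052534 ] [-0.8 -0.  -0.6 -0.3]
[0.59632621 0.07101861 0.24465447] [-0.6  0.1 -0.4 -0.2]
reset a=1.1 handle [[ 0.57666703 -0.07588362  0.30170659]] shut [[ 0.44336588 -0.10545859  0.085     ]]
```

send_rows(linear=[[-0.03, -0.033, -0.005], [-0.03, -0.033, -0.005], [-0.03, -0.033, -0.005], [-0.03, -0.033, -0.005], [-0.03, -0.033, -0.005], [-0.03, -0.033, -0.005], [-0.03, -0.033, -0.005], [-0.03, -0.033, 0]], twist=[[0, 0, 0], [0, 0, 0], [0, 0, 0], [0, 0, 0], [0, 0, 0], [0, 0, 0], [0, 0, 0], [0, 0, 0]], gripper=[42, 42, 42, 42, 42, 42, 42, 42])

```text
time: 1.1
ee_pos: [0.3032, 0.2171, 0.2805]
tcp_rot: [180.0, 0.0, 165.8]
wrist_force: [0.3, 0.3, -0.5]
opening: 0.0355
grasp_force: 0.0
```

send_rows(linear=[[-0.03, -0.033, 0], [-0.03, -0.033, 0], [-0.03, -0.033, 0], [-0.03, -0.033, 0], [-0.03, -0.033, 0], [-0.03, -0.033, 0], [-0.03, -0.033, 0], [-0.03, -0.033, 0]], twist=[[0, 0, 0], [0, 0, 0], [0, 0, 0], [0, 0, 0], [0, 0, 0], [0, 0, 0], [0, 0, 0], [0, 0, 0]], gripper=[42, 42, 42, 42, 42, 42, 42, 42])

```text
time: 2.1
ee_pos: [0.4711, -0.0979, 0.28]
tcp_rot: [180.0, -0.0, 165.8]
wrist_force: [-0.4, -0.3, 0.0]
opening: 0.0358
grasp_force: 0.0
```

send_rows(linear=[[0, 0, 0], [0, 0, 0], [0, 0, 0], [0, 0, 0], [0, 0, 0], [0, 0, 0], [0, 0, 0], [0, 0, 0]], twist=[[0, 0, 0.79], [0, 0, 0.79], [0, 0, 0.79], [0, 0, 0.79], [0, 0, 0.79], [0, 0, 0.79], [0, 0, 0.79], [0, 0, 0.79]], gripper=[42, 42, 42, 42, 42, 42, 42, 42])

```text
time: 3.1
ee_pos: [0.4706, -0.0964, 0.28]
tcp_rot: [-180.0, -0.0, 102.3]
wrist_force: [0.3, -0.5, 0.6]
opening: 0.0357
grasp_force: 0.0
```

```bash
python3 - <<'E'
from geo import *
from workcell import bot,camera
o=bot.get_obs();im=camera("wrist");cv2.imwrite("pics/w1.png",im[:,:,::-1])
c=get_calibration("wrist");H=c["hand_eye"]
T=np.eye(4);T[:3,:3]=R.from_euler("xyz",o["tcp_rot"],degrees=True).as_matrix();T[:3,3]=o["ee_pos"]
M=np.linalg.inv(T@H)
P=lid(.68255,-.05239,.21833,.50963,.245,[-.06,0,.06])
p=(M@np.c_[P,np.ones(3)].T)[:3].T
print("pred",np.c_[c["fx"]*p[:,0]/p[:,2]+c["cx"],c["fy"]*p[:,1]/p[:,2]+c["cy"]].round(1).tolist(),p[:,2])
h=cv2.cvtColor(im,cv2.COLOR_RGB2HSV)
m=((h[...,0]<8)|(h[...,0]>172))&(h[...,1]>150)&(h[...,2]>60)
k,l,st,cc=cv2.connectedComponentsWithStats(m.astype(np.uint8))
for i in range(1,k):
    if st[i,4]>30: print(st[i],cc[i])
E
```

```text
pred [[324.9, 308.2], [325.0, 228.2], [325.2, 135.2]] [0.23299615 0.21679948 0.20060282]
[ 316  131   19  181 3187] [325.13555067 218.81832444]
```

View pics/w1.png

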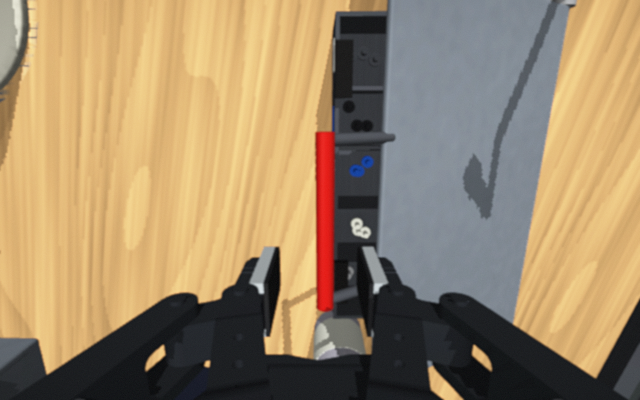

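send_rows(linear=[[-0.003, 0.004, 0.01], [0, 0, 0.015], [0, 0, 0.015], [0, 0, 0.015], [0, 0, 0.015], [0, 0, 0.011], [0, 0, 0], [0, 0, 0]], twist=[[0, 0, 0], [0, 0, 0], [0, 0, 0], [0, 0, 0], [0, 0, 0], [0, 0, 0], [0, 0, 0], [0, 0, 0]], gripper=[42, 42, 42, 42, 42, 42, 42, 42], grip_force=50)

```text
time: 4.15
ee_pos: [0.4754, -0.0985, 0.1998]
tcp_rot: [180.0, 0.0, 102.6]
wrist_force: [-0.5, 1.3, 0.5]
opening: 0.0361
grasp_force: 0.0
```

send_rows(linear=[[0, 0, 0], [0, 0, 0], [0, 0, 0], [0, 0, 0], [0, 0, 0], [0, 0, 0]], twist=[[0, 0, 0], [0, 0, 0], [0, 0, 0], [0, 0, 0], [0, 0, 0], [0, 0, 0]], gripper=[30, 20, 10, 5, 5, 5])

```text
time: 4.9
ee_pos: [0.4751, -0.0985, 0.1994]
tcp_rot: [-180.0, 0.0, 102.6]
wrist_force: [-1.9, -2.0, 3.1]
opening: 0.01
grasp_force: 48.8
```

```bash
python3 - <<'E'
import numpy as np
for a0,a1,n in((.51,.67,8),(.67,.83,8),(.83,.99,8),(.99,1.07,8),(1.07,1.15,8),(1.15,1.23,8)):
    a=np.linspace(a0,a1,n+1);y=-.245*np.cos(a)+.003*np.sin(a);z=-.245*np.sin(a)-.003*np.cos(a)
    print(a0,np.c_[np.diff(y),np.diff(z)].round(4).tolist())
E
```

```text
0.51 [[0.0025, -0.0042], [0.0026, -0.0042], [0.0027, -0.0041], [0.0027, -0.0041], [0.0028, -0.004], [0.0029, -0.004], [0.003, -0.0039], [0.0031, -0.0038]]
0.67 [[0.0031, -0.0038], [0.0032, -0.0037], [0.0033, -0.0036], [0.0033, -0.0036], [0.0034, -0.0035], [0.0035, -0.0034], [0.0036, -0.0034], [0.0036, -0.0033]]
0.83 [[0.0037, -0.0032], [0.0038, -0.0032], [0.0038, -0.0031], [0.0039, -0.003], [0.0039, -0.0029], [0.004, -0.0028], [0.004, -0.0028], [0.0041, -0.0027]]
0.99 [[0.0021, -0.0013], [0.0021, -0.0013], [0.0021, -0.0013], [0.0021, -0.0012], [0.0021, -0.0012], [0.0021, -0.0012], [0.0021, -0.0012], [0.0022, -0.0012]]
1.07 [[0.0022, -0.0011], [0.0022, -0.0011], [0.0022, -0.0011], [0.0022, -0.0011], [0.0022, -0.0011], [0.0022, -0.001], [0.0022, -0.001], [0.0022, -0.001]]
1.15 [[0.0023, -0.001], [0.0023, -0.0009], [0.0023, -0.0009], [0.0023, -0.0009], [0.0023, -0.0009], [0.0023, -0.0008], [0.0023, -0.0008], [0.0023, -0.0008]]
```

send_rows(linear=[[0, 0.0025, -0.0042], [0, 0.0026, -0.0042], [0, 0.0027, -0.0041], [0, 0.0027, -0.0041], [0, 0.0028, -0.004], [0, 0.0029, -0.004], [0, 0.003, -0.0039], [0, 0.0031, -0.0038]], twist=[[0, 0, 0], [0, 0, 0], [0, 0, 0], [0, 0, 0], [0, 0, 0], [0, 0, 0], [0, 0, 0], [0, 0, 0]], gripper=[5, 5, 5, 5, 5, 5, 5, 5])

```text
time: 5.9
ee_pos: [0.4965, -0.0937, 0.2316]
tcp_rot: [-179.9, 0.0, 102.6]
wrist_force: [-6.1, -2.9, 1.7]
opening: 0.0105
grasp_force: 48.6
```

send_rows(linear=[[0, 0.0031, -0.0038], [0, 0.0032, -0.0037], [0, 0.0033, -0.0036], [0, 0.0033, -0.0036], [0, 0.0034, -0.0035], [0, 0.0035, -0.0034], [0, 0.0036, -0.0034], [0, 0.0036, -0.0033]], twist=[[0, 0, 0], [0, 0, 0], [0, 0, 0], [0, 0, 0], [0, 0, 0], [0, 0, 0], [0, 0, 0], [0, 0, 0]], gripper=[5, 5, 5, 5, 5, 5, 5, 5])

```text
time: 6.9
ee_pos: [0.5226, -0.0879, 0.2605]
tcp_rot: [-179.9, 0.0, 102.6]
wrist_force: [-9.1, -3.0, 4.4]
opening: 0.0102
grasp_force: 48.7
```

send_rows(linear=[[0, 0.0037, -0.0032], [0, 0.0038, -0.0032], [0, 0.0038, -0.0031], [0, 0.0039, -0.003], [0, 0.0039, -0.0029], [0, 0.004, -0.0028], [0, 0.004, -0.0028], [0, 0.0041, -0.0027]], twist=[[0, 0, 0], [0, 0, 0], [0, 0, 0], [0, 0, 0], [0, 0, 0], [0, 0, 0], [0, 0, 0], [0, 0, 0]], gripper=[5, 5, 5, 5, 5, 5, 5, 5])

```text
time: 7.9
ee_pos: [0.5532, -0.0811, 0.2853]
tcp_rot: [-180.0, 0.1, 102.6]
wrist_force: [-9.8, -2.9, 10.7]
opening: 0.01
grasp_force: 48.8
```

send_rows(linear=[[0, 0, 0], [0, 0, 0]], twist=[[0, 0, 0], [0, 0, 0]], gripper=[5, 5])

```text
time: 8.15
ee_pos: [0.5534, -0.0811, 0.2855]
tcp_rot: [180.0, 0.1, 102.6]
wrist_force: [-10.0, -2.4, 11.4]
opening: 0.0103
grasp_force: 49.0
```

```bash
cat >chk.py <<'E'
from geo import *
from workcell import bot,camera
import sys
def look(tag):
    o=bot.get_obs();g=o["ee_pos"]+[0,0,.005]
    h=np.array([.68255,-.05239,.082]);d=g-h;u=d[0]*np.cos(.21833)+d[1]*np.sin(.21833)
    print("a",np.arctan2(d[2],-u)-.0122,"rad",np.hypot(u,d[2]),"F",o["wrist_force"].round(1))
    t=np.array([np.sin(1),0,0])
    for n in("scene","top"):
        im=camera(n);hs=cv2.cvtColor(im,cv2.COLOR_RGB2HSV)
        x0,y0,x1,y1=(345,150,400,240) if n=="scene" else (240,160,330,260)
        s=hs[y0:y1,x0:x1]
        red=((s[...,0]<6)|(s[...,0]>172))&(s[...,1]>180)&(s[...,2]>90)
        ys,xs=np.where(red);print(n,"knob",(xs.mean()+x0,ys.mean()+y0,len(xs)) if len(xs) else None)
        cv2.imwrite(f"pics/{n}_{tag}.png",im[:,:,::-1])
look(sys.argv[1])
E
python3 chk.py a1
```

```text
a 0.993031943085823 rad 0.24692377234515273 F [-10.   -2.4  11.4]
scene knob (np.float64(365.1333333333333), np.float64(193.03333333333333), 30)
top knob (np.float64(277.92857142857144), np.float64(216.04761904761904), 42)
```

send_rows(linear=[[0, -0.0005, -0.0008], [0, 0, 0]], twist=[[0, 0, 0], [0, 0, 0]], gripper=[5, 5])

```text
time: 8.5
ee_pos: [0.5532, -0.0811, 0.2854]
tcp_rot: [180.0, 0.0, 102.6]
wrist_force: [-6.7, -2.1, 7.4]
opening: 0.0102
grasp_force: 48.9
```

send_rows(linear=[[0, -0.0008, -0.0013], [0, 0, 0]], twist=[[0, 0, 0], [0, 0, 0]], gripper=[5, 5])

```text
time: 8.75
ee_pos: [0.5529, -0.0811, 0.2853]
tcp_rot: [-180.0, -0.0, 102.6]
wrist_force: [-0.5, -2.0, -1.1]
opening: 0.0102
grasp_force: 48.9
```

send_rows(linear=[[0, 0.0021, -0.0013], [0, 0.0021, -0.0013], [0, 0.0021, -0.0013], [0, 0.0021, -0.0012], [0, 0, 0]], twist=[[0, 0, 0], [0, 0, 0], [0, 0, 0], [0, 0, 0], [0, 0, 0]], gripper=[5, 5, 5, 5, 5])

```text
time: 9.38
ee_pos: [0.561, -0.0793, 0.2906]
tcp_rot: [-180.0, -0.0, 102.6]
wrist_force: [1.2, -1.8, -6.0]
opening: 0.01
grasp_force: 48.6
```

send_rows(linear=[[0, 0.0021, -0.0012], [0, 0.0021, -0.0012], [0, 0, 0]], twist=[[0, 0, 0], [0, 0, 0], [0, 0, 0]], gripper=[5, 5, 5])

```text
time: 9.75
ee_pos: [0.5651, -0.0784, 0.2934]
tcp_rot: [180.0, 0.0, 102.6]
wrist_force: [1.1, -2.1, -4.7]
opening: 0.01
grasp_force: 48.9
```

```bash
python3 chk.py a2
```

```text
a 1.0513076435295639 rad 0.24754169687488203 F [ 1.1 -2.1 -4.7]
scene knob (np.float64(367.5), np.float64(194.3125), 16)
top knob (np.float64(277.1162790697674), np.float64(212.02325581395348), 43)
```

send_rows(linear=[[0, 0.0021, -0.0012], [0, 0.0021, -0.0012], [0, 0, 0]], twist=[[0, 0, 0], [0, 0, 0], [0, 0, 0]], gripper=[5, 5, 5])

```text
time: 10.22
ee_pos: [0.5691, -0.0775, 0.2956]
tcp_rot: [-180.0, 0.0, 102.6]
wrist_force: [0.9, -1.5, -3.9]
opening: 0.0101
grasp_force: 48.9
```

send_rows(linear=[[0, 0.0022, -0.0011], [0, 0, 0]], twist=[[0, 0, 0], [0, 0, 0]], gripper=[5, 5])

```text
time: 10.48
ee_pos: [0.5712, -0.077, 0.2968]
tcp_rot: [180.0, 0.0, 102.6]
wrist_force: [0.8, -2.7, -5.3]
opening: 0.0103
grasp_force: 49.0
```

```bash
python3 chk.py a3
```

```text
a 1.0799549848977108 rad 0.24759446510197666 F [ 0.8 -2.7 -5.3]
scene knob (np.float64(366.1578947368421), np.float64(192.73684210526315), 19)
top knob (np.float64(277.6818181818182), np.float64(215.25), 44)
```

send_rows(linear=[[0, 0.0022, -0.0011], [0, 0, 0]], twist=[[0, 0, 0], [0, 0, 0]], gripper=[5, 5])

```text
time: 10.82
ee_pos: [0.5734, -0.0766, 0.2979]
tcp_rot: [180.0, 0.0, 102.6]
wrist_force: [-0.3, -1.1, -4.2]
opening: 0.01
grasp_force: 49.0
```

```bash
python3 chk.py a4
```

```text
a 1.08992759733324 rad 0.24759447689506728 F [-0.3 -1.1 -4.2]
scene knob (np.float64(365.8), np.float64(192.4), 15)
top knob (np.float64(277.93023255813955), np.float64(216.34883720930233), 43)
```

send_rows(linear=[[0, 0.0022, -0.0011], [0, 0, 0]], twist=[[0, 0, 0], [0, 0, 0]], gripper=[5, 5])

```text
time: 11.18
ee_pos: [0.5755, -0.0761, 0.299]
tcp_rot: [180.0, 0.0, 102.6]
wrist_force: [-0.3, -2.4, -3.1]
opening: 0.0105
grasp_force: 49.1
```

```bash
python3 chk.py a5
```

```text
a 1.099876353454554 rad 0.24758981546409042 F [-0.3 -2.4 -3.1]
scene knob (np.float64(365.5), np.float64(191.83333333333334), 12)
top knob (np.float64(278.0), np.float64(217.28571428571428), 42)
```

send_rows(linear=[[0, 0.0022, -0.0011], [0, 0, 0]], twist=[[0, 0, 0], [0, 0, 0]], gripper=[5, 5])

```text
time: 11.52
ee_pos: [0.5777, -0.0756, 0.3001]
tcp_rot: [180.0, 0.0, 102.6]
wrist_force: [-0.9, -3.1, -2.9]
opening: 0.0103
grasp_force: 49.1
```

```bash
python3 chk.py a6
```

```text
a 1.1098538831487725 rad 0.24760118543946102 F [-0.9 -3.1 -2.9]
scene knob (np.float64(365.1111111111111), np.float64(191.22222222222223), 9)
top knob (np.float64(278.2142857142857), np.float64(218.23809523809524), 42)
```

send_rows(linear=[[0, 0.0022, -0.0011], [0, 0, 0]], twist=[[0, 0, 0], [0, 0, 0]], gripper=[5, 5])

```text
time: 11.88
ee_pos: [0.58, -0.0751, 0.3016]
tcp_rot: [179.9, 0.0, 102.6]
wrist_force: [-1.2, -2.1, -0.6]
opening: 0.01
grasp_force: 49.1
```

```bash
python3 chk.py a7
```

```text
a 1.1213438414914527 rad 0.24793844578351587 F [-1.2 -2.1 -0.6]
scene knob (np.float64(365.14285714285717), np.float64(190.57142857142856), 7)
top knob (np.float64(278.48837209302326), np.float64(219.27906976744185), 43)
```

send_rows(linear=[[0, 0.0022, -0.001], [0, 0, 0]], twist=[[0, 0, 0], [0, 0, 0]], gripper=[5, 5])

```text
time: 12.22
ee_pos: [0.5819, -0.0747, 0.3025]
tcp_rot: [180.0, 0.0, 102.6]
wrist_force: [-1.6, -2.7, 2.5]
opening: 0.0101
grasp_force: 49.3
```

```bash
python3 chk.py a8
```

```text
a 1.12974168648745 rad 0.24791026181615586 F [-1.6 -2.7  2.5]
scene knob (np.float64(364.8), np.float64(190.2), 5)
top knob (np.float64(278.48837209302326), np.float64(219.88372093023256), 43)
```

send_rows(linear=[[0, 0.0022, -0.001], [0, 0, 0]], twist=[[0, 0, 0], [0, 0, 0]], gripper=[5, 5])

```text
time: 12.58
ee_pos: [0.5837, -0.0742, 0.3033]
tcp_rot: [-180.0, 0.0, 102.6]
wrist_force: [-4.0, -2.7, 3.8]
opening: 0.0104
grasp_force: 49.5
```

```bash
python3 chk.py a9
```

```text
a 1.1379713725415843 rad 0.24789468604071757 F [-4.  -2.7  3.8]
scene knob (np.float64(365.0), np.float64(191.0), 1)
top knob (np.float64(278.8837209302326), np.float64(220.90697674418604), 43)
```

send_rows(linear=[[0, 0.0022, -0.001], [0, 0, 0]], twist=[[0, 0, 0], [0, 0, 0]], gripper=[5, 5])

```text
time: 12.92
ee_pos: [0.5854, -0.0739, 0.3041]
tcp_rot: [-179.9, -0.0, 102.6]
wrist_force: [-7.8, -4.1, 2.3]
opening: 0.0099
grasp_force: 49.4
```

```bash
python3 chk.py a10
```

```text
a 1.1457083284159912 rad 0.24791885449116632 F [-7.8 -4.1  2.3]
scene knob None
top knob (np.float64(279.85714285714283), np.float64(225.6904761904762), 42)
```

send_rows(linear=[[0, 0, 0], [0, 0, 0], [0, 0, 0], [0, 0, 0]], twist=[[0, 0, 0], [0, 0, 0], [0, 0, 0], [0, 0, 0]], gripper=[5, 5, 5, 5])

```text
time: 13.52
ee_pos: [0.5854, -0.0738, 0.3041]
tcp_rot: [-179.9, -0.0, 102.6]
wrist_force: [-6.7, -3.2, 1.9]
opening: 0.0101
grasp_force: 49.4
```

```bash
python3 chk.py a11; python3 -c "
import cv2
cv2.imwrite('pics/pw.png',cv2.resize(cv2.imread('pics/top_a11.png')[150:270,230:400],None,fx=3,fy=3))"
```

```text
a 1.1454405403714614 rad 0.2479118668225631 F [-6.7 -3.2  1.9]
scene knob None
top knob (np.float64(281.3541666666667), np.float64(233.0625), 48)
```

View pics/pw.png

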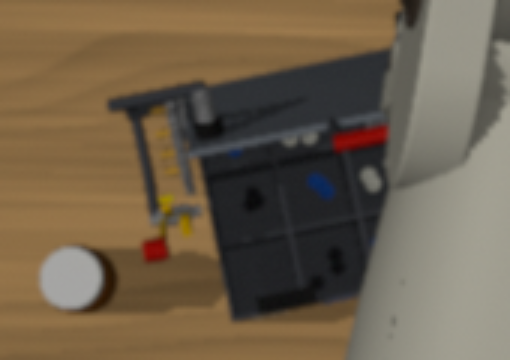

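```bash
python3 - <<'E'
import numpy as np
for a0 in np.arange(1.13,0.1,-.16):
    a=np.linspace(a0,a0-.16,9);y=-.245*np.cos(a)+.003*np.sin(a);z=-.245*np.sin(a)-.003*np.cos(a)
    print(a0.round(2),np.c_[np.diff(y),np.diff(z)].round(4).tolist())
E
```

```text
1.13 [[-0.0044, 0.0021], [-0.0044, 0.0022], [-0.0043, 0.0023], [-0.0043, 0.0023], [-0.0043, 0.0024], [-0.0042, 0.0025], [-0.0042, 0.0026], [-0.0041, 0.0027]]
0.97 [[-0.004, 0.0028], [-0.004, 0.0028], [-0.0039, 0.0029], [-0.0039, 0.003], [-0.0038, 0.0031], [-0.0038, 0.0032], [-0.0037, 0.0032], [-0.0036, 0.0033]]
0.81 [[-0.0036, 0.0034], [-0.0035, 0.0034], [-0.0034, 0.0035], [-0.0033, 0.0036], [-0.0033, 0.0036], [-0.0032, 0.0037], [-0.0031, 0.0038], [-0.0031, 0.0038]]
0.65 [[-0.003, 0.0039], [-0.0029, 0.004], [-0.0028, 0.004], [-0.0027, 0.0041], [-0.0027, 0.0041], [-0.0026, 0.0042], [-0.0025, 0.0042], [-0.0024, 0.0043]]
0.49 [[-0.0023, 0.0043], [-0.0022, 0.0044], [-0.0021, 0.0044], [-0.0021, 0.0044], [-0.002, 0.0045], [-0.0019, 0.0045], [-0.0018, 0.0046], [-0.0017, 0.0046]]
0.33 [[-0.0016, 0.0046], [-0.0015, 0.0047], [-0.0014, 0.0047], [-0.0013, 0.0047], [-0.0012, 0.0047], [-0.0011, 0.0048], [-0.001, 0.0048], [-0.0009, 0.0048]]
0.17 [[-0.0008, 0.0048], [-0.0007, 0.0048], [-0.0006, 0.0049], [-0.0005, 0.0049], [-0.0005, 0.0049], [-0.0004, 0.0049], [-0.0003, 0.0049], [-0.0002, 0.0049]]
```

send_rows(linear=[[0, -0.002, 0.001], [0, -0.0044, 0.0022], [0, -0.0043, 0.0023], [0, -0.0043, 0.0023], [0, -0.0043, 0.0024], [0, -0.0042, 0.0025], [0, -0.0042, 0.0026], [0, 0, 0]], twist=[[0, 0, 0], [0, 0, 0], [0, 0, 0], [0, 0, 0], [0, 0, 0], [0, 0, 0], [0, 0, 0], [0, 0, 0]], gripper=[5, 5, 5, 5, 5, 5, 5, 5])

```text
time: 14.62
ee_pos: [0.5591, -0.0797, 0.29]
tcp_rot: [179.9, 0.0, 102.6]
wrist_force: [-3.4, -3.7, 7.3]
opening: 0.0103
grasp_force: 49.9
```

```bash
python3 chk.py b1
```

```text
a 1.0229540857649573 rad 0.247683991042797 F [-3.4 -3.7  7.3]
scene knob None
top knob (np.float64(281.3541666666667), np.float64(233.0625), 48)
```

send_rows(linear=[[0, -0.0046, 0.0021], [0, -0.0042, 0.0026], [0, -0.0041, 0.0027], [0, -0.004, 0.0028], [0, -0.0039, 0.003], [0, -0.0038, 0.0031], [0, -0.0038, 0.0032], [0, -0.0037, 0.0032]], twist=[[0, 0, 0], [0, 0, 0], [0, 0, 0], [0, 0, 0], [0, 0, 0], [0, 0, 0], [0, 0, 0], [0, 0, 0]], gripper=[5, 5, 5, 5, 5, 5, 5, 5])

```text
time: 15.72
ee_pos: [0.5276, -0.0868, 0.266]
tcp_rot: [180.0, -0.0, 102.6]
wrist_force: [0.6, -2.4, 1.8]
opening: 0.0104
grasp_force: 50.8
```

send_rows(linear=[[0, -0.0036, 0.0033], [0, -0.0036, 0.0034], [0, -0.0035, 0.0034], [0, -0.0034, 0.0035], [0, 0, 0]], twist=[[0, 0, 0], [0, 0, 0], [0, 0, 0], [0, 0, 0], [0, 0, 0]], gripper=[5, 5, 5, 5, 5])

```text
time: 16.35
ee_pos: [0.5136, -0.0899, 0.2523]
tcp_rot: [-180.0, -0.0, 102.6]
wrist_force: [-2.1, -3.4, 1.0]
opening: 0.0101
grasp_force: 51.4
```

```bash
python3 chk.py b2
```

```text
a 0.7798678899054664 rad 0.24633372481003735 F [-2.1 -3.4  1. ]
scene knob (np.float64(356.75), np.float64(189.125), 16)
top knob (np.float64(281.3829787234043), np.float64(233.12765957446808), 47)
```

Good; pawl stays out and forces are small. Continue down.

send_rows(linear=[[0, -0.0034, 0.0035], [0, -0.0033, 0.0036], [0, -0.0033, 0.0036], [0, -0.0032, 0.0037], [0, -0.0031, 0.0038], [0, -0.0031, 0.0038], [0, -0.003, 0.0039], [0, -0.0029, 0.004]], twist=[[0, 0, 0], [0, 0, 0], [0, 0, 0], [0, 0, 0], [0, 0, 0], [0, 0, 0], [0, 0, 0], [0, 0, 0]], gripper=[5, 5, 5, 5, 5, 5, 5, 5])

```text
time: 17.45
ee_pos: [0.4891, -0.0954, 0.2221]
tcp_rot: [-180.0, -0.0, 102.6]
wrist_force: [-1.0, -3.3, 1.9]
opening: 0.0102
grasp_force: 52.7
```

send_rows(linear=[[0, -0.0028, 0.004], [0, -0.0027, 0.0041], [0, -0.0027, 0.0041], [0, -0.0026, 0.0042], [0, 0, 0]], twist=[[0, 0, 0], [0, 0, 0], [0, 0, 0], [0, 0, 0], [0, 0, 0]], gripper=[5, 5, 5, 5, 5])

```text
time: 18.08
ee_pos: [0.4785, -0.0977, 0.2054]
tcp_rot: [-179.9, -0.0, 102.6]
wrist_force: [0.5, -3.1, -1.8]
opening: 0.0099
grasp_force: 53.1
```

```bash
python3 chk.py b3
```

```text
a 0.5388076002203412 rad 0.24533036810282405 F [ 0.5 -3.1 -1.8]
scene knob (np.float64(355.05555555555554), np.float64(190.05555555555554), 36)
top knob (np.float64(281.3829787234043), np.float64(233.12765957446808), 47)
```

send_rows(linear=[[0, -0.0025, 0.0042], [0, -0.0024, 0.0043], [0, -0.0023, 0.0043], [0, -0.0022, 0.0044], [0, -0.0021, 0.0044], [0, -0.0021, 0.0044], [0, -0.002, 0.0045], [0, -0.0019, 0.0045]], twist=[[0, 0, 0], [0, 0, 0], [0, 0, 0], [0, 0, 0], [0, 0, 0], [0, 0, 0], [0, 0, 0], [0, 0, 0]], gripper=[5, 5, 5, 5, 5, 5, 5, 5])

```text
time: 19.18
ee_pos: [0.4616, -0.1015, 0.1709]
tcp_rot: [-180.0, 0.0, 102.6]
wrist_force: [-0.7, -2.8, 0.5]
opening: 0.0101
grasp_force: 54.2
```

send_rows(linear=[[0, -0.0018, 0.0046], [0, -0.0017, 0.0046], [0, -0.0016, 0.0046], [0, -0.0015, 0.0047], [0, 0, 0]], twist=[[0, 0, 0], [0, 0, 0], [0, 0, 0], [0, 0, 0], [0, 0, 0]], gripper=[5, 5, 5, 5, 5])

```text
time: 19.8
ee_pos: [0.4549, -0.103, 0.1521]
tcp_rot: [-179.9, -0.0, 102.6]
wrist_force: [-2.0, -3.6, -1.7]
opening: 0.0101
grasp_force: 54.8
```

```bash
python3 chk.py b4
```

```text
a 0.29931196269883953 rad 0.2449963659094943 F [-2.  -3.6 -1.7]
scene knob (np.float64(355.05405405405406), np.float64(190.13513513513513), 37)
top knob (np.float64(281.3541666666667), np.float64(233.0625), 48)
```

send_rows(linear=[[0, -0.0014, 0.0047], [0, -0.0013, 0.0047], [0, -0.0012, 0.0047], [0, -0.0012, 0.0047], [0, -0.0011, 0.0048], [0, -0.001, 0.0048], [0, -0.0009, 0.0048], [0, -0.0008, 0.0048]], twist=[[0, 0, 0], [0, 0, 0], [0, 0, 0], [0, 0, 0], [0, 0, 0], [0, 0, 0], [0, 0, 0], [0, 0, 0]], gripper=[5, 5, 5, 5, 5, 5, 5, 5])

```text
time: 20.9
ee_pos: [0.4462, -0.105, 0.1146]
tcp_rot: [-180.0, 0.0, 102.6]
wrist_force: [-5.8, -4.2, 1.0]
opening: 0.0101
grasp_force: 55.9
```

send_rows(linear=[[0, -0.0007, 0.0045], [0, -0.0006, 0.004], [0, -0.0004, 0.0035], [0, -0.0004, 0.003], [0, -0.0003, 0.003], [0, -0.0002, 0.0025], [0, 0, 0]], twist=[[0, 0, 0], [0, 0, 0], [0, 0, 0], [0, 0, 0], [0, 0, 0], [0, 0, 0], [0, 0, 0]], gripper=[5, 5, 5, 5, 5, 5, 5])

```text
time: 21.78
ee_pos: [0.4437, -0.1055, 0.0939]
tcp_rot: [-180.0, -0.0, 102.6]
wrist_force: [-2.5, -3.9, -1.3]
opening: 0.0102
grasp_force: 56.4
```

```bash
python3 chk.py b5
```

```text
a 0.05669415369150961 rad 0.24522897511491468 F [-2.5 -3.9 -1.3]
scene knob (np.float64(355.05555555555554), np.float64(190.05555555555554), 36)
top knob (np.float64(281.3829787234043), np.float64(233.12765957446808), 47)
```

send_rows(linear=[[0, -0.0001, 0.0018], [0, 0, 0.0018], [0, 0, 0.0018], [0, 0, 0.0015], [0, 0, 0.0015], [0, 0, 0.001], [0, 0, 0.001], [0, 0, 0]], twist=[[0, 0, 0], [0, 0, 0], [0, 0, 0], [0, 0, 0], [0, 0, 0], [0, 0, 0], [0, 0, 0], [0, 0, 0]], gripper=[5, 5, 5, 5, 5, 5, 5, 5])

```text
time: 22.88
ee_pos: [0.4432, -0.1056, 0.0835]
tcp_rot: [-179.9, -0.0, 102.6]
wrist_force: [-6.7, -5.8, -0.4]
opening: 0.0098
grasp_force: 56.6
```

send_rows(linear=[[0, 0, 0.0007], [0, 0, 0.0007], [0, 0, 0]], twist=[[0, 0, 0], [0, 0, 0], [0, 0, 0]], gripper=[5, 5, 5])

```text
time: 23.25
ee_pos: [0.4432, -0.1056, 0.0821]
tcp_rot: [-179.9, -0.0, 102.6]
wrist_force: [-7.5, -4.6, -0.3]
opening: 0.0101
grasp_force: 56.6
```

send_rows(linear=[[0, -0.0005, 0.0007], [0, -0.0005, 0.0007], [0, 0, 0]], twist=[[0, 0, 0], [0, 0, 0], [0, 0, 0]], gripper=[5, 5, 5])

```text
time: 23.62
ee_pos: [0.4431, -0.1056, 0.0811]
tcp_rot: [180.0, -0.0, 102.6]
wrist_force: [-2.3, -3.5, -0.0]
opening: 0.0103
grasp_force: 56.6
```

send_rows(linear=[[0, 0, 0.0007], [0, 0, 0.0007], [0, 0, 0]], twist=[[0, 0, 0], [0, 0, 0], [0, 0, 0]], gripper=[5, 5, 5])

```text
time: 24.0
ee_pos: [0.4431, -0.1057, 0.0796]
tcp_rot: [180.0, 0.0, 102.6]
wrist_force: [-1.6, -3.1, -0.6]
opening: 0.0104
grasp_force: 56.6
```

send_rows(linear=[[0, 0, 0.0007], [0, 0, 0.0007], [0, 0, 0]], twist=[[0, 0, 0], [0, 0, 0], [0, 0, 0]], gripper=[5, 5, 5])

```text
time: 24.38
ee_pos: [0.4431, -0.1057, 0.0781]
tcp_rot: [180.0, -0.0, 102.6]
wrist_force: [-1.4, -3.0, 0.4]
opening: 0.01
grasp_force: 56.6
```

send_rows(linear=[[0, 0, 0.0007], [0, 0, 0.0007], [0, 0, 0]], twist=[[0, 0, 0], [0, 0, 0], [0, 0, 0]], gripper=[5, 5, 5])

```text
time: 24.75
ee_pos: [0.4431, -0.1057, 0.0771]
tcp_rot: [180.0, 0.0, 102.6]
wrist_force: [-3.6, -2.3, 4.1]
opening: 0.01
grasp_force: 57.0
```

send_rows(linear=[[0, 0, 0.0007], [0, 0, 0]], twist=[[0, 0, 0], [0, 0, 0]], gripper=[5, 5])

```text
time: 25.0
ee_pos: [0.4429, -0.1057, 0.0764]
tcp_rot: [-180.0, 0.0, 102.6]
wrist_force: [-2.8, -1.5, 6.1]
opening: 0.0104
grasp_force: 58.2
```

```bash
python3 chk.py b6; python3 -c "
import cv2
cv2.imwrite('pics/sh.png',cv2.resize(cv2.imread('pics/scene_b6.png')[130:310,210:430],None,fx=3,fy=3))"
```

```text
a -0.014749030316454912 rad 0.24549482176082857 F [-2.8 -1.5  6.1]
scene knob (np.float64(355.05555555555554), np.float64(190.05555555555554), 36)
top knob (np.float64(281.3541666666667), np.float64(233.0625), 48)
```

View pics/sh.png

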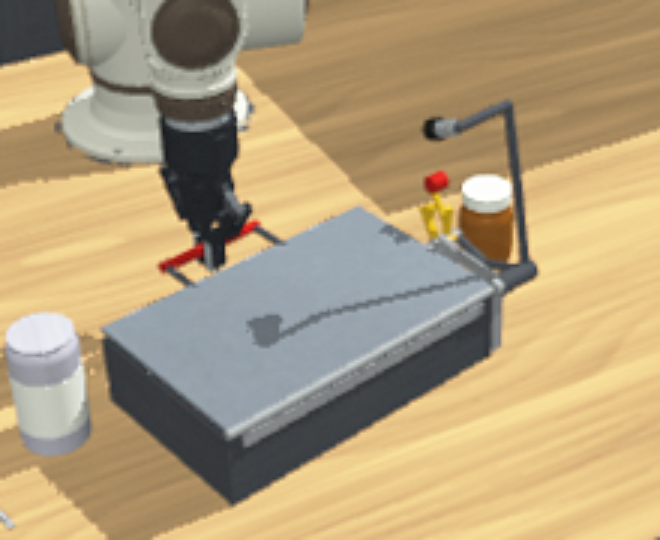

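The picture shows the lid lying flat on the case, with the pawl's red knob (crop 436,182) tipped out beside the jar, and the jar and can undisturbed. Now I release and rise.

send_rows(linear=[[0, 0, 0], [0, 0, 0], [0, 0, 0], [0, 0, 0], [0, 0, 0], [0, 0, 0]], twist=[[0, 0, 0], [0, 0, 0], [0, 0, 0], [0, 0, 0], [0, 0, 0], [0, 0, 0]], gripper=[15, 25, 35, 42, 42, 42])

```text
time: 25.85
ee_pos: [0.443, -0.1057, 0.0761]
tcp_rot: [180.0, -0.0, 102.6]
wrist_force: [0.2, 0.9, -0.0]
opening: 0.036
grasp_force: 0.0
```

send_rows(linear=[[0, 0, -0.005], [0, 0, -0.01], [0, 0, -0.02], [0, 0, -0.025], [0, 0, -0.025], [0, 0, -0.025], [0, 0, 0], [0, 0, 0]], twist=[[0, 0, 0], [0, 0, 0], [0, 0, 0], [0, 0, 0], [0, 0, 0], [0, 0, 0], [0, 0, 0], [0, 0, 0]], gripper=[42, 42, 42, 42, 42, 42, 42, 42])

```text
time: 26.85
ee_pos: [0.4429, -0.1056, 0.1858]
tcp_rot: [-180.0, -0.0, 102.6]
wrist_force: [0.8, -0.0, -0.3]
opening: 0.0358
grasp_force: 0.0
```

```bash
python3 chk.py c1; python3 - <<'E'
from geo import *
print("pred shut handle scene",proj("scene",lid(.68255,-.05239,.21833,0,.245,[-.06,.06])).mean(0),"per 0.05rad",proj("scene",lid(.68255,-.05239,.21833,.05,.245,[0]))[0])
for t in("b6","c1"):
    im=cv2.imread(f"pics/scene_{t}.png")[180:235,250:310];h=cv2.cvtColor(im,cv2.COLOR_BGR2HSV)
    m=((h[...,0]<8)|(h[...,0]>172))&(h[...,1]>150)&(h[...,2]>60);ys,xs=np.where(m);print(t,xs.min()+250,xs.max()+250,ys.min()+180,ys.max()+180,xs.mean()+250,ys.mean()+180)
E
```

```text
a 0.40484521660512013 rad 0.2685072667153718 F [ 0.8 -0.  -0.3]
scene knob (np.float64(355.05555555555554), np.float64(190.05555555555554), 36)
top knob (np.float64(281.3478260869565), np.float64(233.06521739130434), 46)
pred shut handle scene [279.50140351 212.11806353] per 0.05rad [279.62287008 208.65947331]
b6 263 296 204 220 277.04 212.65333333333334
c1 263 296 203 220 279.2 211.57272727272726
```

The lid is shut (handle seen within 0.6 px of its predicted shut position), the pawl is still out, and the gripper is clear.

```bash
python3 -c "
from workcell import ticket
print(ticket.job_done())"
```

```text
the job is handed in; nothing more can be done
None
```

The lid is fully shut with the pawl thrown clear and the gripper well away from it. I handed the job in at about 27 s of the 72 s limit; the hand-in returned no verdict. By the force readings, about 6 N at the handle against the bumper and about 6 N on the pads, both were touched only lightly; the jar, can and screwdriver were not touched.

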